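# Switch on the test-bench isolator with its loose key

## Task

Switch the lamp bench's isolator on with its loose T-shaped key. Take the key from its sloping rest and stand it upright on the bench on its slotted end and let go of it; then take it again by its crossbar, push it fully down onto the flat blade on top of the isolator, and turn it clockwise (seen from above) until the switch snaps over to the on stop. Leave the key seated upright on the isolator, switch on, and do not disturb the flux bottle, roll of tape or screw tray.

Things in the scene. Friction and masses are not known exactly. Their poses are not given: they have to be found in the camera images.
- key: loose T-key, steel. Origin: centre of its underside; z up the shaft. Square hub 36 x 36, z 0-32, slot in the underside 26.5 (y) x 10.5 (x), 22 deep; round shaft 18 dia, z 32-98; black crossbar 50 (y) x 14 (x), z 98-114. Half turn about z: no difference. 0.2-0.37 kg. At first lies in the rest, leaning 45 deg, crossbar up and away from the robot, y level. Stands stably on the hub.
- rest: fixed sloping aluminium rest, base plate 130 x 70 x 6 mm. Origin on the bench, x the way the key leans. The lying key's origin is at (-35, 0, 28) mm, shaft along (0.707, 0, 0.707). Cheeks 47 wide hold the hub (to key z 28), a 29 wide saddle the shaft at key z 82-94; between, the shaft is free on both sides (10 wide spine 9 beneath it).
- isolator: fixed grey switch enclosure 110 (x) x 120 (y) x 50 mm, origin in the centre of its underside on the bench; short cable gland on its +x side.
- blade_seat (a point): centre of the top of the 34 mm disc under the drive blade, 56 mm above the bench, on the switch's vertical axis; the key's origin comes here when fully down. Turns with the blade. The upright blade is 24 (along y) x 8 (x) mm, 18 tall above this point, top rounded; the key's slot and crossbar then lie along it.
- blade (a joint): switch angle: 0 = off stop (blade across the enclosure, along its y), 1.3 rad = on stop (75 degrees clockwise from above). An over-centre mechanism (about 0.2 N m) throws it to the nearer stop when let go.
- flux_bottle: bystander: white dropper bottle, 35 mm diameter, 110 mm tall, origin under its centre
- kapton_tape: bystander: roll of tape lying flat, 60 x 65 x 18 mm, origin under its centre
- tray_screws: bystander: small dark tray of screws 80 x 115 x 24 mm, origin under its centre
Mind the look-alikes: they are no part of the job. What is shaped like the key but blue is not meant.

How it is judged:
On the way, in this order (a step that is already met when the one before it is completed fails the run):
1. the key stands upright on the bench on its slotted end, let go (angle between key's own z axis and vertical below 0.1 rad and height (world z) of key below 0.006 m and contact force between key and the fingers below 0.05 N and linear speed of key below 0.03 m/s), for 0.2 s.
2. the key is fully down on the blade while the switch is still off (horizontal distance between key and blade_seat below 0.005 m and z of key in the frame of blade_seat below 0.005 m and angle between key's own z axis and vertical below 0.12 rad and value of joint blade below 0.4 rad), for 0.1 s.
3. the switch has snapped over to the on stop with the key on it (value of joint blade above 1.22 rad and z of key in the frame of blade_seat below 0.008 m), for 0.1 s.
At the end, for the whole second after the job is handed in: The switch is at its on stop (over 1.22 rad), the key is upright (within 0.12 rad) on the blade, within 5 mm of its axis and within 5 mm of fully down, at rest and released (value of joint blade above 1.22 rad and horizontal distance between key and blade_seat below 0.005 m and z of key in the frame of blade_seat below 0.005 m and angle between key's own z axis and vertical below 0.12 rad and linear speed of key below 0.02 m/s); the robot touches nothing.
It fails at once if a bystander is moved more than 30 mm or the flux bottle is tipped (distance of any of flux_bottle, kapton_tape, tray_screws from where it was at the start of the episode above 0.03 m or angle between flux_bottle's own z axis and vertical above 0.3 rad).
It also fails if it takes over 67 s, if anything falls off the work surface, if the arm or the gripper's body presses on something with over 40 N, if the wrist force passes 120 N, or if a joint passes its speed limit or range.

## Robot

A 6-joint arm with a two-finger parallel gripper is mounted at the origin on the work surface; the furniture and walls round the work are solid. World frame = base frame: x ahead of the robot, y to its left, z up, the work surface at z = 0. Lengths are in m, angles in rad, forces in N, time in s.
With the tool pointing down it reaches from about 0.25 to 0.775 m from the base axis. Payload 4 kg.
Tool frame: the origin (TCP) lies on the centre line of the jaws, within the pads' length; the fingertips stand env.tips_ahead ahead of it and the grasp point (between the pads) lies 8 mm behind it (env.tips_ahead is the distance from the TCP to the fingertips, in m); z points along the fingers, x is the direction in which the jaws open and shut, and the axes are right-handed (so a half turn about z gives the same grasp; the last joint's range is limited). The gripper opens to 85 mm and grips with 20 to 120 N. Pads are 22 mm wide; open, the fingers measure 114 mm over their backs; the gripper's body (76 mm by 85 mm) begins 54 mm behind the grasp point. The pads swing forward as they close: fully open they stand 13 mm farther back than shut.
Start: joints at [1.09, 0.087, 1.371, -0, 1.684, -0.103], TCP at [0.203, 0.511, 0.242] pointing down, gripper open.
Joint ranges: [-3.1, 3.1], [-0.76, 2.03], [0.27, 2.55], [-1.08, 4.22], [0.17, 2.65], [-2.57, 2.57]. Speed limits (rad/s): [2.79, 2.79, 3.14, 3.14, 3.14, 3.14].

## Interface

Orientations are given as a unit quaternion [w, x, y, z].
In Python, from rig import env gives the robot as it stands.
- The arm moves only by the shell command python3 -m pendant 'ROWS' [FORCE]. ROWS is JSON, a list that holds one entry, the list of rows, each a list of 5 numbers: the shift along the tool's x, y, z in mm, then the turn about the tool's z in degrees, then the finger opening in mm, from 0 to 85.4. In form: [[[x, y, z, spin, grip], ...]]. A call has 1 to 12 rows; each row is the pose to reach, as a shift and turn from the pose commanded when the call began, along the tool's axes at that moment; what a row does not reach only later rows make up. A row lasts 1/8 s, in which the tool goes at most 62.5 mm and 10.7 degrees, less where a joint would pass 70% of its speed; a pose out of reach is approached as far as the arm can. A call with a gripper value outside its range is refused whole. The fingers move at their own pace and stop on an object; FORCE is the grip in N (left out, the last holds). Time passes only in rows, so rows that repeat a pose let the fingers close. It gives the time, the measured TCP pose, the force and the opening at its end, in the units of the state.
- env.observe(): the state, without advancing time (a new reading comes with each control period).
- env.camera(name): name is "scene" or "top" or "wrist"; returns the picture (384x512x3 uint8, red, green, blue); there is no depth.
- env.camera_model(name): a dict with "K" (3x3 intrinsics, pixels), "view" (4x4, takes a point from world to camera coordinates). Camera axes: x right, y up, looking along -z (the intrinsics and any distortion apply to the point x, -y, -z); pixel columns grow to the right and rows downward; lengths in m; the calibration is good to about 2 mm. A picture is of the moment at which its call begins: read the wrist's pose just before it. camera_model takes no time and is no camera call; for the wrist camera it gives the pose at the moment of the call.
- env.sign_off(): hands the job in, once; it reports no verdict.
The state is a dict: "clock": time; "q": joint angles; "qd": joint speeds; "tau": joint torques, N m; "ee_pos": TCP position; "tool_rot": TCP orientation; "ft_force": force on the tool from outside, world axes, zero at the start; "moment": the same for the moment, N m; "width": opening from 0.0 (shut) to 1.0 (fully open).
Only numpy, scipy, OpenCV 4.12 (cv2) and the standard library are available. Lean on these libraries where they do the work, as an engineer would, in place of code of your own. Each camera call takes 0.05 s, during which the arm holds its last target. There are 200 camera calls.

## Working session

There is one attempt and no reset: what is moved stays moved. The work goes in short steps, Python scripts to look and compute and a shell command to move; the robot and the scene stay as the last step left them, time stands still between calls to the robot, and variables do not carry over. Pictures are saved under pics/ and viewed, about 8 in all and at most 12, crops included, and the job is handed in when it is done.

```bash
mkdir -p pics; ls; python3 - <<'E'
from rig import env
import cv2,numpy as np
s=env.observe();print({k:np.round(v,3) for k,v in s.items()},env.tips_ahead)
for n in("top","scene"):
    m=env.camera_model(n);im=env.camera(n);cv2.imwrite(f"pics/{n}0.png",im[...,::-1]);print(n,{k:(np.round(v,4).tolist() if v is not None else v) for k,v in m.items()})
a=cv2.imread("pics/top0.png");cv2.imwrite("pics/top0b.png",cv2.resize(a,(800,600),interpolation=cv2.INTER_CUBIC))
E
```

```text
pics
{'clock': np.float64(0.0), 'q': array([ 1.09 ,  0.088,  1.372, -0.   ,  1.684, -0.103]), 'qd': array([ 0.001, -0.002, -0.001,  0.002, -0.001, -0.   ]), 'tau': array([ 1.0000e-03, -3.5187e+01, -3.1327e+01, -0.0000e+00,  1.1000e-02,
        0.0000e+00]), 'ee_pos': array([0.203, 0.511, 0.241]), 'tool_rot': array([ 0.001,  0.827,  0.562, -0.001]), 'ft_force': array([-0.029, -0.693, -0.012]), 'moment': array([-0.046, -0.014, -0.011]), 'width': np.float64(0.996)} 0.011
top {'K': [[437.1576, 0.0, 258.5664], [0.0, 437.1576, 191.5653], [0.0, 0.0, 1.0]], 'view': [[-0.0267, -0.9996, -0.0027, 0.1034], [0.9855, -0.0267, 0.1677, -0.5232], [-0.1677, 0.0018, 0.9858, -1.1303], [0.0, 0.0, 0.0, 1.0]]}
scene {'K': [[364.1709, 0.0, 250.1557], [0.0, 364.1709, 185.7056], [0.0, 0.0, 1.0]], 'view': [[0.8225, -0.5687, 0.0025, -0.3596], [0.4038, 0.5872, 0.7016, -0.2852], [-0.4005, -0.576, 0.7126, -0.7024], [0.0, 0.0, 0.0, 1.0]]}
```

View pics/top0b.png

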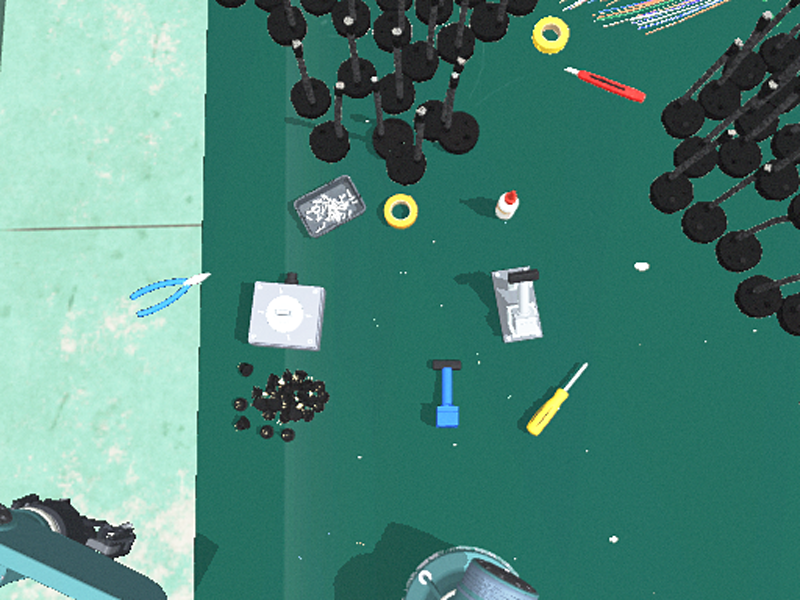

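View pics/scene0.png

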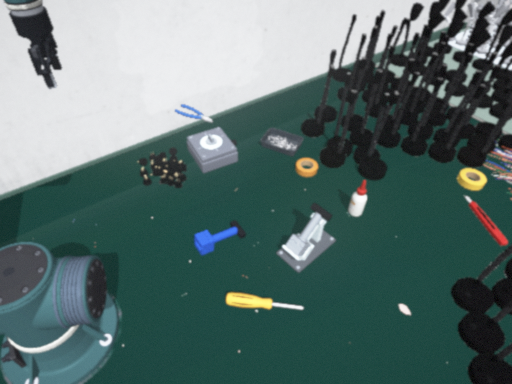

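The top view (800 px wide) shows the key in its rest, with the crossbar at about (523,275) and the hub at (523,320). The isolator disc is at (285,313), the flux bottle at (508,205), the tape at (400,211) and the tray at (330,207). The blue decoy is at (447,395). The scene view agrees with this.

```bash
cat > h.py <<'E'
import numpy as np,cv2
from rig import env
def ray(m,uv,z):
    K,V=np.array(m["K"]),np.array(m["view"]);R,t=V[:3,:3],V[:3,3]
    d=np.linalg.inv(K)@[uv[0],uv[1],1.];d=R.T@(d*[1,-1,-1]);c=-R.T@t
    return c+d*(z-c[2])/d[2]
def proj(m,p):
    K,V=np.array(m["K"]),np.array(m["view"]);q=V[:3,:3]@np.array(p)+V[:3,3];q=K@(q*[1,-1,-1]);return q[:2]/q[2]
def blob(mask,box):
    x0,y0,x1,y1=box;k=np.zeros_like(mask);k[y0:y1,x0:x1]=mask[y0:y1,x0:x1]
    n,l,s,c=cv2.connectedComponentsWithStats(k);i=1+np.argmax(s[1:,4])
    pts=np.argwhere(l==i)[:,::-1].astype(np.float32);return c[i],s[i],cv2.minAreaRect(pts)
E
python3 - <<'E'
from h import *
a=cv2.imread("pics/top0.png");m=env.camera_model("top");g=cv2.cvtColor(a,6).astype(int);hsv=cv2.cvtColor(a,40)
print("cam",-np.array(m["view"])[:3,:3].T@np.array(m["view"])[:3,3])
def f(n,mask,box,z):
    c,s,r=blob(mask.astype(np.uint8),box);b=cv2.boxPoints(r)
    print(n,s,"c",np.round(ray(m,c,z)[:2],4),"rect",np.round(ray(m,r[0],z)[:2],4),"corners",[np.round(ray(m,q,z)[:2],3).tolist() for q in b])
f("bar",g<60,(315,165,350,185),.108)
f("disc",g>225,(165,185,205,215),.056)
f("iso",(hsv[...,1]<60)&(g>120),(150,175,215,230),.05)
f("rest",(hsv[...,1]<70)&(g>90),(305,165,355,225),.0)
f("bottle",(g>150)&(hsv[...,1]<80),(310,115,340,145),.06)
f("tape",(hsv[...,0]<40)&(hsv[...,1]>120),(240,115,275,150),.018)
f("tray",(hsv[...,1]<100),(180,108,240,155),.02)
cv2.imwrite("pics/c1.png",np.hstack([cv2.resize(a[155:225,300:360],None,fx=6,fy=6,interpolation=2),cv2.resize(a[165:235,145:215],None,fx=6,fy=6,interpolation=2)]))
E
```

```text
cam [0.32878219 0.09134384 1.20235791]
bar [325 173  19   8  32] c [ 0.5526 -0.0994] rect [ 0.5541 -0.1029] corners [[0.551, -0.078], [0.569, -0.124], [0.557, -0.128], [0.54, -0.082]]
disc [ 165  185   40   30 1144] c [0.5085 0.2879] rect [0.5078 0.2863] corners [[0.548, 0.338], [0.546, 0.234], [0.468, 0.235], [0.471, 0.338]]
iso [ 159  180   49   44 1878] c [0.5027 0.2907] rect [0.5027 0.291 ] corners [[0.455, 0.357], [0.565, 0.349], [0.551, 0.224], [0.441, 0.234]]
rest [ 314  170   34   50 1050] c [ 0.5149 -0.1097] rect [ 0.5201 -0.1103] corners [[0.579, -0.066], [0.592, -0.136], [0.462, -0.154], [0.45, -0.085]]
bottle [317 123  15  18 134] c [ 0.6798 -0.0911] rect [ 0.6819 -0.0917] corners [[0.67, -0.067], [0.709, -0.088], [0.693, -0.116], [0.655, -0.095]]
tape [246 124  21  23 231] c [0.6914 0.0918] rect [0.6917 0.0921] corners [[0.725, 0.12], [0.723, 0.063], [0.659, 0.065], [0.661, 0.121]]
tray [ 188  112   46   41 1144] c [0.7043 0.2191] rect [0.7043 0.2192] corners [[0.715, 0.289], [0.769, 0.186], [0.694, 0.149], [0.641, 0.252]]
```

View pics/c1.png

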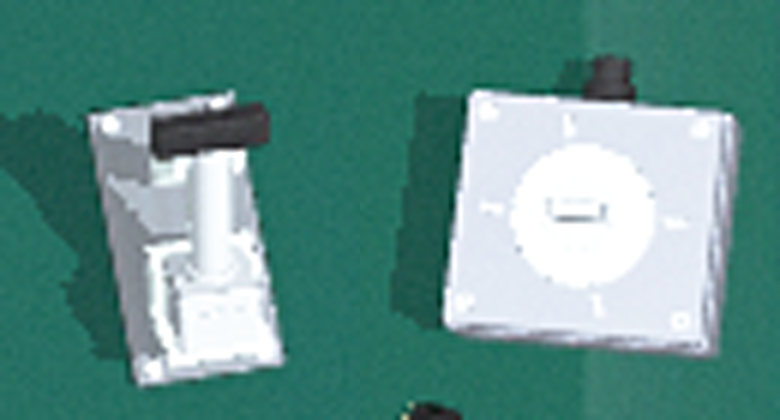

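```bash
python3 - <<'E'
from h import *
m=env.camera_model("wrist");V=np.array(m["view"]);s=env.observe();print(m["K"]);c=-V[:3,:3].T@V[:3,3]
from scipy.spatial.transform import Rotation as R
r=R.from_quat(s["tool_rot"],scalar_first=True);print(r.inv().apply(c-s["ee_pos"]),np.round(r.inv().as_matrix()@V[:3,:3].T,3),r.as_matrix().round(3))
E
```

```text
[[274.83844896   0.         255.03452602]
 [  0.         274.83844896 188.24834016]
 [  0.           0.           1.        ]]
[ 0.00034998 -0.0726969  -0.13196315] [[ 1.     0.002  0.   ]
 [ 0.002 -0.959 -0.282]
 [-0.     0.282 -0.959]] [[ 0.369  0.929 -0.001]
 [ 0.929 -0.369 -0.002]
 [-0.002 -0.    -1.   ]]
```

```bash
python3 -m pendant '[[[-10,60,5,-8,85],[-20,120,10,-16,85],[-30,180,20,-16,85],[-40,240,30,-16,85],[-50,300,35,-16,85],[-62,360,40,-16,85],[-74,420,40,-16,85],[-74,432,60,-16,85],[-74,432,110,-16,85],[-74,432,110,-16,85],[-74,432,110,-16,85]]]'; cat > w.py <<'E'
from h import *
import sys
s=env.observe();m=env.camera_model("wrist");a=env.camera("wrist")[...,::-1];cv2.imwrite(f"pics/{sys.argv[1]}.png",a)
import pickle;pickle.dump((m,s),open(f"pics/{sys.argv[1]}.pkl","wb"))
r=s["tool_rot"];print(np.round(s["ee_pos"],4),"yaw x",np.degrees(np.arctan2(2*(r[1]*r[2]+r[0]*r[3]),1-2*(r[2]**2+r[3]**2))),np.round(s["ft_force"],2),s["width"],np.round(s["q"],3))
E
python3 w.py w1
```

```text
clock: 1.48
ee_pos: [0.5768, 0.2839, 0.1332]
tool_rot: [0.0, 0.741, 0.672, 0.0]
ft_force: [-0.1, -0.1, 0.1]
width: 0.993
[0.5768 0.2839 0.1332] yaw x 84.41895437831194 [-0.05 -0.08  0.08] 0.9932516997076267 [ 0.369  0.334  1.295  0.     1.512 -1.104]
```

View pics/w1.png

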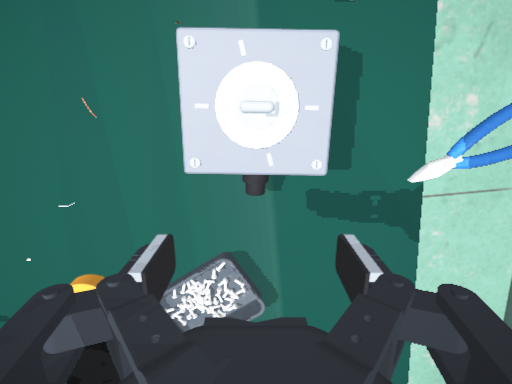

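The wrist view shows the isolator close up, with the white dial centred at about (257,106) and the blade lying across it, running almost exactly along image x. Next I'll measure it.

```bash
python3 - <<'E'
from h import *;import pickle
m,s=pickle.load(open("pics/w1.pkl","rb"));a=cv2.imread("pics/w1.png");g=cv2.cvtColor(a,6)
print(g[100:114,250:266:2]);print(g[106,205:310:4],g[55:155:4,245])
hsv=cv2.cvtColor(a,40)
c,st,r=blob(((g>242)).astype(np.uint8),(205,52,310,160));print("dial",c,st,r,ray(m,r[0],.05))
for z in(.05,.0505,.052):print(z,ray(m,(257,105.5),z))
c,st,r=blob(((g>100)&(hsv[...,1]<60)).astype(np.uint8),(170,20,350,185));b=cv2.boxPoints(r);print("iso",r,[ray(m,q,.05)[:2].round(4).tolist() for q in b],ray(m,r[0],.05))
cv2.imwrite("pics/c2.png",cv2.resize(a[56:156,207:307],None,fx=6,fy=6,interpolation=0))
E
```

```text
[[241 240 248 251 252 252 250 251]
 [232 232 231 230 228 229 228 227]
 [247 246 246 245 246 245 245 245]
 [251 251 251 251 251 251 251 251]
 [253 253 253 253 253 253 253 253]
 [254 254 254 254 254 254 254 254]
 [253 253 253 254 254 254 254 254]
 [252 252 252 252 252 252 252 252]
 [250 250 250 250 250 251 251 251]
 [247 247 247 247 248 248 248 248]
 [237 238 238 238 239 239 239 239]
 [217 218 218 219 220 221 221 222]
 [200 192 193 194 196 197 196 200]
 [241 231 233 231 233 233 229 231]]
[253 219 225 255 255 255 255 255 253 247 253 253 253 254 254 254 252 211
 222 254 254 254 255 255 224 245 252] [229 226 255 255 255 255 255 255 253 253 253 252 251 252 215 253 253 253
 255 255 255 255 255 224 224]
dial [255.83037511 104.18133577] [ 215   61   84   88 5465] ((256.5, 104.5), (84.85282135009766, 84.85282135009766), 45.0) [0.50279295 0.29294144 0.05      ]
0.05 [0.5035436  0.29324447 0.05      ]
0.0505 [0.5035461  0.29324032 0.0505    ]
0.052 [0.50355363 0.29322785 0.052     ]
iso ((256.2926330566406, 101.11236572265625), (163.1346893310547, 146.29808044433594), 1.023030161857605) [[0.5484, 0.2215], [0.4456, 0.2423], [0.4587, 0.3552], [0.5638, 0.3517]] [0.50037076 0.29302316 0.05      ]
```

View pics/c2.png

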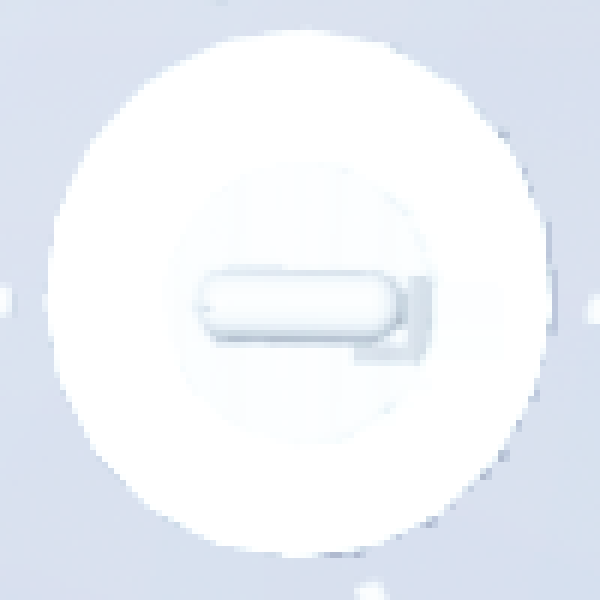

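The blade top is centred at about (256.5,106.3), the small disc at (257.5,105.8) and the dial at (256.3,104.2). The blade is tilted by about 0.5–1° in the image.

```bash
python3 - <<'E'
from h import *;import pickle
m,s=pickle.load(open("pics/w1.pkl","rb"));a=cv2.imread("pics/w1.png");g=cv2.cvtColor(a,6).astype(int)
for uv,z in(((256.5,106.3),.072),((257.5,105.8),.056),((256.3,104.2),.0505)):print(ray(m,uv,z))
# blade lower edge angle
xs=np.arange(244,268);ys=[]
for x in xs:
    w=255-g[109:116,x];ys.append((w*np.arange(109,116)).sum()/w.sum())
print("edge slope deg",np.degrees(np.polyfit(xs,ys,1)[0]))
q=ray(m,(244,110),.06)-ray(m,(268,110),.06);print(np.degrees(np.arctan2(-q[1],-q[0])))
# iso edges: left/right edges
for e in ((177,32,184,172),(338,32,326,172),(185,173,326,173),(180,30,337,32)):
    d=ray(m,e[:2],.05)-ray(m,e[2:],.05);print(np.degrees(np.arctan2(d[1],d[0])),np.linalg.norm(d))
E
```

```text
[0.50413403 0.29267665 0.072     ]
[0.50381813 0.29353694 0.056     ]
[0.50256913 0.29281025 0.0505    ]
edge slope deg 1.4609604803212346
84.320003279345
172.93011782844948 0.10026435858511092
173.71028221235352 0.10028922614974317
-95.69195743540396 0.11320492901499508
-96.31801471792033 0.1096382314765422
```

```bash
python3 -m pendant '[[[0,0,-50,0,85],[-60,0,-100,-7,85],[-120,1,-107,-14,85],[-180,2,-107,-14,85],[-240,3,-107,-14,85],[-300,4,-107,-14,85],[-360,5,-107,-14,85],[-391,6,-107,-14,85],[-391,6,-107,-14,85],[-391,6,-107,-14,85]]]'; python3 w.py w2
```

```text
clock: 2.78
ee_pos: [0.5452, -0.1058, 0.2413]
tool_rot: [0.001, 0.653, 0.757, 0.001]
ft_force: [0.7, 0.6, -0.5]
width: 0.992
[ 0.5452 -0.1058  0.2413] yaw x 98.39937433823546 [ 0.72  0.57 -0.51] 0.991790042420575 [-2.940e-01  9.700e-02  1.362e+00  1.000e-03  1.679e+00 -2.012e+00]
```

View pics/w2.png

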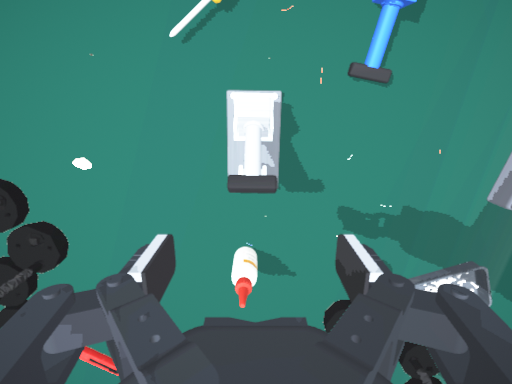

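The wrist view shows the crossbar centred at about (252,184), with the shaft going up the image to the hub. The bottle stands at (244,270), farther from the robot. Next I'll measure the bar.

```bash
python3 - <<'E'
from h import *;import pickle
m,s=pickle.load(open("pics/w2.pkl","rb"));a=cv2.imread("pics/w2.png");g=cv2.cvtColor(a,6)
c,st,r=blob((g<60).astype(np.uint8),(218,165,285,200));b=cv2.boxPoints(r);print(c,st,r)
for z in(.095,.103,.109):
    print(z,ray(m,r[0],z).round(4),[ray(m,q,z)[:2].round(4).tolist() for q in b])
hsv=cv2.cvtColor(a,40)
c,st,r=blob(((hsv[...,1]<80)&(g>80)).astype(np.uint8),(218,80,290,200));print(st,r,[ray(m,q,0)[:2].round(4).tolist() for q in cv2.boxPoints(r)])
l=ray(m,(228,92),.006)-ray(m,(229,175),.006);print("rest left edge yaw",np.degrees(np.arctan2(-l[1],-l[0])))
# expected bar corners for guess
for X,Y,t in((.520,-.110,8),):
    t=np.radians(t);ex=np.array([np.cos(t),np.sin(t)]);ey=np.array([-ex[1],ex[0]])
    for k,(dx,dz) in {"lowback":(-7,98),"topback":(-7,114),"topfront":(7,114)}.items():
        u=-35+.7071*(dz+dx);h=28+.7071*(dz-dx)
        for y in(-25,25):
            p=np.array([X,Y])+ex*u/1e3+ey*y/1e3;print(k,y,h,proj(m,[*p,h/1e3]).round(1))
E
```

```text
Traceback (most recent call last):
  File "h.py", line 11, in blob
    n,l,s,c=cv2.connectedComponentsWithStats(k);i=1+np.argmax(s[1:,4])
                                                    ~~~~~~~~~^^^^^^^^^
ValueError: attempt to get argmax of an empty sequence
```

```bash
python3 - <<'E'
from h import *;import pickle
m,s=pickle.load(open("pics/w2.pkl","rb"));a=cv2.imread("pics/w2.png");g=cv2.cvtColor(a,cv2.COLOR_BGR2GRAY);hsv=cv2.cvtColor(a,cv2.COLOR_BGR2HSV)
print(hsv[176:194:2,252].tolist(),hsv[184,222:284:3].tolist())
c,st,r=blob(((hsv[...,1]<110)&(hsv[...,2]<100)).astype(np.uint8),(218,165,285,200));b=cv2.boxPoints(r);print(c,st,r)
for z in(.095,.103,.109):
    print(z,ray(m,r[0],z).round(4),[ray(m,q,z)[:2].round(4).tolist() for q in b])
l=ray(m,(228,92),.006)-ray(m,(229,175),.006);print("rest left edge yaw",np.degrees(np.arctan2(-l[1],-l[0])))
for X,Y,t in((.520,-.110,8),):
    t=np.radians(t);ex=np.array([np.cos(t),np.sin(t)]);ey=np.array([-ex[1],ex[0]])
    for k,(dx,dz) in {"lowback":(7,98),"topback":(-7,114),"lowfront":(-7,98),"topfront":(7,114)}.items():
        u=-35+.7071*(dz+dx);h=28+.7071*(dz-dx)
        for y in(-25,25):
            p=np.array([X,Y])+ex*u/1e3+ey*y/1e3;print(k,y,round(h),proj(m,[*p,h/1e3]).round(1))
E
```

```text
[[113, 25, 83], [113, 24, 85], [113, 24, 85], [109, 23, 87], [111, 28, 90], [110, 25, 93], [113, 25, 82], [110, 22, 71], [89, 72, 82]] [[85, 158, 137], [85, 158, 137], [111, 29, 87], [111, 28, 90], [111, 29, 89], [111, 28, 90], [110, 26, 89], [111, 28, 90], [111, 28, 90], [109, 31, 90], [111, 28, 90], [108, 29, 89], [108, 29, 89], [107, 26, 89], [109, 23, 89], [109, 23, 89], [110, 26, 88], [110, 25, 90], [110, 27, 86], [85, 156, 121], [85, 153, 105]]
[251.71822542 183.84652278] [228 175  49  18 834] ((252.0, 183.5), (17.0, 48.0), 90.0)
0.095 [ 0.5503 -0.1077  0.095 ] [[0.5449, -0.1337], [0.5376, -0.0842], [0.5559, -0.0812], [0.5633, -0.1315]]
0.103 [ 0.5481 -0.1079  0.103 ] [[0.5428, -0.1332], [0.5358, -0.0852], [0.5535, -0.0822], [0.5607, -0.1311]]
0.109 [ 0.5464 -0.1081  0.109 ] [[0.5412, -0.1328], [0.5344, -0.0858], [0.5517, -0.0829], [0.5587, -0.1307]]
rest left edge yaw 7.423700449757785
lowback -25 92 [230.4 190.7]
lowback 25 92 [277.2 191. ]
topback -25 114 [228.6 198.3]
topback 25 114 [278.8 198.6]
lowfront -25 102 [229.4 184.3]
lowfront 25 102 [278.2 184.6]
topfront -25 104 [229.7 204.3]
topfront 25 104 [277.7 204.5]
```

```bash
python3 - <<'E'
from h import *;import pickle
m,s=pickle.load(open("pics/w2.pkl","rb"));t=env.camera_model("top")
print("near edge corners wrist z6:",ray(m,(227.5,91),.006),ray(m,(282,92),.006))
A=lambda x,y:(300+x/6-.5,155+y/6-.5)
print("near edge top:",ray(t,A(137,383),.006),ray(t,A(283,360),.006), "far:",ray(t,A(90,117),.006),ray(t,A(232,93),.006))
a=cv2.imread("pics/top0.png");hsv=cv2.cvtColor(a,cv2.COLOR_BGR2HSV)
c,st,r=blob(((hsv[...,1]<110)&(hsv[...,2]<100)).astype(np.uint8),(318,165,350,185));print(c,st,r,ray(t,c,.105))
X,Y,th=.510,-.110,np.radians(8);ex=np.array([np.cos(th),np.sin(th)]);ey=np.array([-ex[1],ex[0]])
for dx,dz in((7,98),(-7,114),(-7,98),(7,114)):
    u=-35+.7071*(dz+dx);h=28+.7071*(dz-dx)
    for y in(-25,25):
        p=[*(np.array([X,Y])+ex*u/1e3+ey*y/1e3),h/1e3];print(dx,dz,y,proj(m,p).round(1),proj(t,p).round(1))
E
```

```text
near edge corners wrist z6: [ 0.45971624 -0.15276048  0.006     ] [ 0.45096892 -0.0845731   0.006     ]
near edge top: [ 0.45304697 -0.08387737  0.006     ] [ 0.46181623 -0.15128212  0.006     ] far: [ 0.57786743 -0.06836156  0.006     ] [ 0.58748513 -0.13508457  0.006     ]
[334.50746269 176.43283582] [325 172  20  10 134] ((334.39019775390625, 176.2861328125), (7.070659637451172, 19.69140625), 81.25383758544922) [ 0.54950546 -0.10602443  0.105     ]
7 98 -25 [231.5 181.8] [342.6 176.1]
7 98 25 [278.8 182. ] [323.6 179.3]
-7 114 -25 [229.8 188.8] [344.1 173.9]
-7 114 25 [280.5 189.1] [324.7 177.1]
-7 98 -25 [230.5 174.9] [344.1 179.1]
-7 98 25 [279.9 175.2] [324.9 182.2]
7 114 -25 [230.8 195.3] [342.6 171. ]
7 114 25 [279.3 195.5] [323.4 174.1]
```

Both cameras put the bar centre at about (0.549, -0.107, 0.103). The key geometry predicts z = 0.103, so this fits. I'll descend over the bar ends and grip.

```bash
python3 -m pendant '[[[-2,4,50,0,85],[-2,4,100,0,85],[-2,4,130,0,85],[-2,4,146,0,85],[-2,4,146,0,85],[-2,4,146,0,45],[-2,4,146,0,45],[-2,4,146,0,45],[-2,4,146,0,45],[-2,4,146,0,45]]]' 20
```

```text
clock: 4.08
ee_pos: [0.55, -0.1083, 0.0951]
tool_rot: [0.002, 0.654, 0.757, 0.001]
ft_force: [0.8, 0.0, 5.4]
width: 0.582
```

```bash
python3 -m pendant '[[[0,0,-20,0,45],[0,0,-50,0,45],[0,0,-80,0,45],[0,0,-110,0,45],[0,0,-110,0,45],[0,0,-110,0,45]]]'; python3 - <<'E'
from h import *
a=env.camera("scene")[...,::-1];b=env.camera("wrist")[...,::-1]
cv2.imwrite("pics/l1.png",np.hstack([cv2.resize(a[120:300,220:400],(384,384),interpolation=2),cv2.resize(b[100:292,160:352],(384,384),interpolation=2)]))
E
```

```text
clock: 4.82
ee_pos: [0.548, -0.1078, 0.2011]
tool_rot: [-0.002, 0.654, 0.757, -0.001]
ft_force: [-0.9, 0.3, -2.4]
width: 0.583
```

View pics/l1.png

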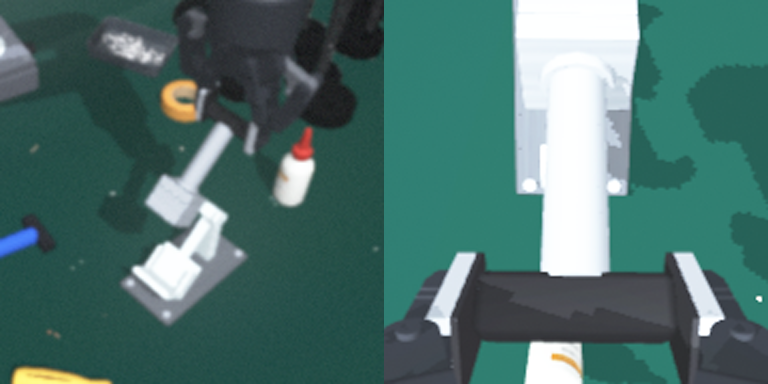

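The key is held at the bar ends and still leans 45° (bar about (576,305) in the right half). Pad friction keeps it from swinging. Pressing it on the bench would flatten it, so I'll turn it upright by pushing its hub gently against the fixed isolator's -y wall.

```bash
python3 -m pendant '[[[15,-3,-10,10,45],[40,-6,-10,20,45],[65,-9,-10,30,45],[90,-12,-10,40,45],[115,-15,-10,50,45],[140,-18,-10,60,45],[165,-20,-10,70,45],[190,-23,-10,80,45],[215,-26,-10,90,45],[235,-29,-10,100,45],[235,-29,-10,104.4,45],[235,-29,-10,104.4,45]]]'; python3 w.py w3;python3 - <<'E'
from h import *
a=env.camera("scene")[...,::-1];b=cv2.imread("pics/w3.png")
cv2.imwrite("pics/l2.png",np.hstack([cv2.resize(a[80:240,130:330],(480,384),interpolation=2),cv2.resize(b[60:312,130:382],(320,384),interpolation=2)]))
E
```

```text
clock: 6.42
ee_pos: [0.4852, 0.1204, 0.2116]
tool_rot: [0.0, 0.999, -0.052, -0.002]
ft_force: [-1.1, -0.4, -3.5]
width: 0.579
[0.4852 0.1204 0.2116] yaw x -5.957836078235035 [-1.11 -0.4  -3.52] 0.5794779187252865 [ 0.13  -0.014  1.536 -0.     1.623  0.234]
```

View pics/l2.png

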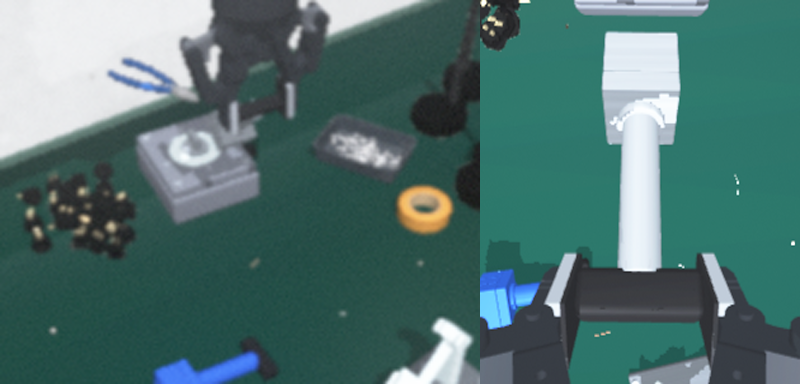

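The key is now lined up: the hub at (640,85) in the right half faces the isolator wall at the top of the view. Next I'll descend and approach to contact.

```bash
python3 -m pendant '[[[0,0,40,0,45],[0,0,80,0,45],[0,0,110,0,45],[0,0,117,0,45],[0,-10,117,0,45],[0,-15,117,0,45],[0,-18,117,0,45],[0,-18,117,0,45]]]'; python3 -m pendant '[[[0,-2,0,0,45],[0,-4,0,0,45],[0,-6,0,0,45]]]';python3 -m pendant '[[[0,-2,0,0,45],[0,-4,0,0,45],[0,-6,0,0,45]]]'
```

```text
clock: 7.52
ee_pos: [0.4884, 0.1386, 0.0972]
tool_rot: [-0.0, 0.999, -0.052, 0.001]
ft_force: [-0.7, -0.7, -2.6]
width: 0.579
clock: 7.9
ee_pos: [0.4886, 0.1442, 0.0963]
tool_rot: [-0.0, 0.999, -0.053, -0.0]
ft_force: [0.0, -0.3, -2.8]
width: 0.58
clock: 8.28
ee_pos: [0.4894, 0.1485, 0.0968]
tool_rot: [0.002, 0.999, -0.053, 0.0]
ft_force: [-0.5, -5.5, 1.0]
width: 0.58
```

Contact: about 5 N along -y. Next I'll swing the tool on an arc about the hub edge.

```bash
python3 -m pendant '[[[0,-6,-8,0,45],[0,-12,-15,0,45],[0,-19,-21,0,45],[0,-26,-27,0,45],[0,-26,-27,0,45]]]'; python3 -m pendant '[[[0,-8,-5,0,45],[0,-17,-9,0,45],[0,-25,-13,0,45],[0,-34,-16,0,45],[0,-34,-16,0,45]]]'; python3 - <<'E'
from h import *
a=env.camera("scene")[...,::-1];b=env.camera("wrist")[...,::-1]
cv2.imwrite("pics/l3.png",np.hstack([cv2.resize(a[80:240,130:330],(480,384),interpolation=2),cv2.resize(b[60:312,130:382],(320,384),interpolation=2)]))
E
```

```text
clock: 8.9
ee_pos: [0.4922, 0.1768, 0.124]
tool_rot: [-0.0, 0.999, -0.052, 0.0]
ft_force: [-0.0, -0.9, -1.7]
width: 0.583
clock: 9.52
ee_pos: [0.4956, 0.2107, 0.1396]
tool_rot: [-0.0, 0.999, -0.052, 0.0]
ft_force: [-0.8, -1.0, -2.3]
width: 0.58
```

View pics/l3.png

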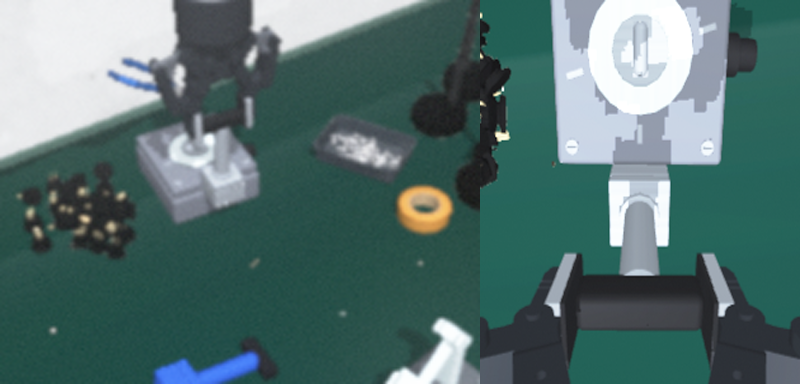

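It is nearly upright (hub at (638,215) against the wall). I'll finish the swing, back off and lower it to the bench.

```bash
python3 -m pendant '[[[0,-5,-1,0,45],[0,-10,-2,0,45],[0,-11,8,0,45],[0,-11,18,0,45],[0,-11,18,0,45]]]'; python3 -m pendant '[[[0,15,0,0,45],[0,40,0,0,45],[0,60,5,0,45],[0,60,15,0,45],[0,60,20,0,45],[0,60,20,0,45]]]'; python3 - <<'E'
from h import *
a=env.camera("scene")[...,::-1];b=env.camera("wrist")[...,::-1]
cv2.imwrite("pics/l4.png",np.hstack([cv2.resize(a[80:240,130:330],(480,384),interpolation=2),cv2.resize(b[60:312,130:382],(320,384),interpolation=2)]))
E
```

```text
clock: 10.25
ee_pos: [0.5018, 0.2221, 0.1316]
tool_rot: [-0.003, 0.999, -0.053, 0.008]
ft_force: [-2.7, -4.7, 28.2]
width: 0.58
clock: 11.0
ee_pos: [0.4898, 0.1615, 0.1]
tool_rot: [-0.0, 0.999, -0.052, -0.001]
ft_force: [-0.5, 0.5, -3.1]
width: 0.581
```

View pics/l4.png

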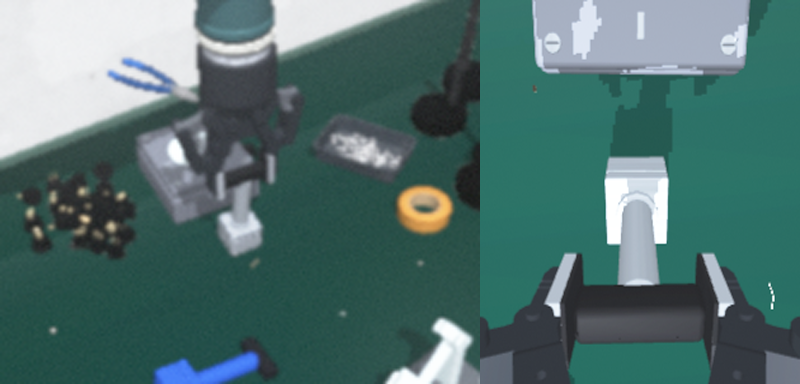

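The key now looks upright (hub at (637,210), bar at (640,315)). The 28 N reading came from the hub catching the enclosure's top edge as I slid down, and it is off it now. Next I'll lower it to bench contact.

```bash
for i in 1 2 3; do python3 -m pendant '[[[0,0,1,0,45],[0,0,3,0,45],[0,0,3,0,45]]]'|grep -E "ee_pos|force"; done; python3 w.py w4; python3 - <<'E'
from h import *;import pickle
m,s=pickle.load(open("pics/w4.pkl","rb"));p=s["ee_pos"];th=np.radians(-96);ex=np.array([np.cos(th),np.sin(th),0]);ey=np.array([-ex[1],ex[0],0])
for tl in(-10,0,10,20):
  t=np.radians(tl);ax=np.cos(t)*np.array([0,0,1])+np.sin(t)*ex;ax2=np.cos(t)*ex-np.sin(t)*np.array([0,0,1.]);g=p+[0,0,.008]
  print(tl,[proj(m,g+ax*(z-106)/1e3+ax2*x/1e3).round(0).tolist() for z,x in((0,-18),(32,-18),(32,18))])
a=cv2.imread("pics/w4.png");g=cv2.cvtColor(a,cv2.COLOR_BGR2GRAY);print(np.c_[150:240:2,g[150:240:2,248]].T.tolist())
E
```

```text
ee_pos: [0.4902, 0.1611, 0.0982]
ft_force: [0.3, -0.7, -2.3]
ee_pos: [0.4906, 0.1613, 0.0964]
ft_force: [-1.9, -0.1, 3.6]
ee_pos: [0.4909, 0.1619, 0.0962]
ft_force: [-5.9, -0.5, 14.5]
[0.4909 0.1619 0.0962] yaw x -6.036059263788138 [-5.93 -0.48 14.55] 0.5799439639787832 [2.080e-01 8.900e-02 1.665e+00 1.000e-03 1.385e+00 3.130e-01]
-10 [[256.0, 194.0], [256.0, 199.0], [256.0, 245.0]]
0 [[256.0, 174.0], [256.0, 184.0], [256.0, 228.0]]
10 [[256.0, 154.0], [256.0, 168.0], [256.0, 211.0]]
20 [[256.0, 133.0], [256.0, 154.0], [256.0, 195.0]]
[[150, 152, 154, 156, 158, 160, 162, 164, 166, 168, 170, 172, 174, 176, 178, 180, 182, 184, 186, 188, 190, 192, 194, 196, 198, 200, 202, 204, 206, 208, 210, 212, 214, 216, 218, 220, 222, 224, 226, 228, 230, 232, 234, 236, 238], [74, 74, 73, 74, 73, 74, 73, 146, 188, 185, 186, 197, 185, 187, 230, 223, 224, 222, 218, 206, 233, 214, 183, 183, 183, 184, 183, 184, 183, 184, 183, 183, 183, 183, 183, 183, 183, 183, 183, 183, 183, 183, 183, 183, 184]]
```

The tilt is about 5° with the hub on the bench, well inside the 20° at which it would tip over. I'll unload and release so that it settles flat.

```bash
python3 -m pendant '[[[0,0,-3,0,45],[0,0,-4,0,45],[0,0,-4,0,53],[0,0,-4,0,58],[0,0,-4,0,70],[0,0,-4,0,75],[0,0,-4,0,75],[0,0,-4,0,75]]]'; python3 w.py w5; python3 - <<'E'
from h import *
b=cv2.imread("pics/w5.png");a=env.camera("scene")[...,::-1]
cv2.imwrite("pics/l5.png",np.hstack([cv2.resize(a[80:240,130:330],(480,384),interpolation=2),cv2.resize(b[60:312,130:382],(320,384),interpolation=2)]))
E
```

```text
clock: 13.28
ee_pos: [0.4904, 0.1611, 0.0964]
tool_rot: [-0.0, 0.999, -0.053, 0.0]
ft_force: [0.1, -0.6, -0.1]
width: 0.881
[0.4904 0.1611 0.0964] yaw x -6.048954689328008 [ 0.13 -0.63 -0.14] 0.8809270487246823 [0.207 0.089 1.664 0.    1.388 0.313]
```

View pics/l5.png

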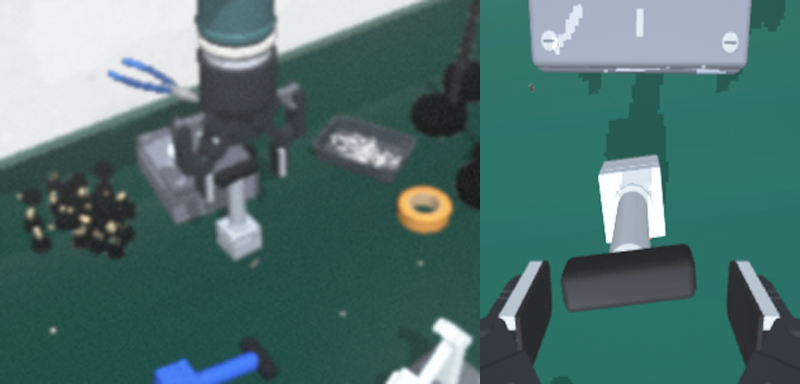

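The key stands free and upright. The bar is centred at about (629,278) in the right half, yawed a few degrees counter-clockwise from the jaws. I'll measure the bar.

```bash
cat > bar.py <<'E'
from h import *;import pickle,sys
m,s=pickle.load(open(f"pics/{sys.argv[1]}.pkl","rb"));a=cv2.imread(f"pics/{sys.argv[1]}.png");hsv=cv2.cvtColor(a,cv2.COLOR_BGR2HSV);box=tuple(map(int,sys.argv[2].split(",")))
k=((hsv[...,1]<110)&(hsv[...,2]<105)).astype(np.uint8);c,st,r=blob(k,box);print(c,st,r)
b=cv2.boxPoints(r);w=[ray(m,q,.114) for q in b];print(np.round(w,4)[:,:2].tolist(),ray(m,r[0],.114).round(4))
w=np.array(w);e=max(((w[i]-w[(i+1)%4]) for i in range(4)),key=np.linalg.norm);print("yaw",np.degrees(np.arctan2(e[1],e[0])),np.linalg.norm(e))
v=hsv[...,2];print([ (y,int(v[y,int(r[0][0])])) for y in range(st[1]-4,st[1]+st[3]+4,2)])
# corner predictions of front-top etc for upright key at centre guess
E
python3 bar.py w5 186,215,305,270
```

```text
[246.83287895 242.15785169] [ 194  220  106   45 3668] ((246.38613891601562, 241.86138916015625), (36.020347595214844, 105.47394561767578), 84.2894058227539)
[[0.4633, 0.1836], [0.511, 0.1836], [0.5115, 0.1654], [0.4618, 0.1652]] [0.487  0.1746 0.114 ]
yaw 0.30666707876730076 0.04962935010731567
[(216, 187), (218, 187), (220, 234), (222, 240), (224, 162), (226, 44), (228, 45), (230, 46), (232, 47), (234, 53), (236, 61), (238, 70), (240, 79), (242, 87), (244, 85), (246, 87), (248, 88), (250, 89), (252, 91), (254, 92), (256, 93), (258, 85), (260, 88), (262, 116), (264, 116), (266, 115), (268, 115)]
```

```bash
python3 - <<'E'
from h import *;import pickle
m,s=pickle.load(open("pics/w5.pkl","rb"))
for r in(242,251.5,261):print(ray(m,(247,r),.114).round(4))
p=np.array([.487,.1655,0]);
for y,z in((7,98),(7,114),(-7,114)):
  print(y,z,[proj(m,p+[x/1e3,y/1e3,z/1e3]).round(1).tolist() for x in(-25,0,25)])
for x,y,z in((-18,18,32),(18,18,32),(18,-18,32),(18,18,0)):print(x,y,z,proj(m,p+[x/1e3,y/1e3,z/1e3]).round(1))
E
```

```text
[0.4873 0.1745 0.114 ]
[0.4868 0.1697 0.114 ]
[0.4862 0.1647 0.114 ]
7 98 [[200.0, 235.7], [247.7, 231.1], [295.9, 226.3]]
7 114 [[193.4, 251.2], [246.8, 246.0], [300.9, 240.8]]
-7 114 [[198.4, 277.2], [250.2, 272.3], [302.7, 267.4]]
-18 18 32 [224.1 181.3]
18 18 32 [272.7 176.3]
18 -18 32 [276.8 221.3]
18 18 0 [270.4 167.2]
```

The bar and hub edges agree on an upright key at (0.487, 0.170) with the bar's yaw about 0°. I'll squeeze the ends lightly to centre it along the bar, then release.

```bash
python3 -m pendant '[[[-2,-4,-2,-3,80],[-4,-9,-2,-6,80],[-4,-9,-2,-6,80],[-4,-9,-2,-6,45],[-4,-9,-2,-6,45],[-4,-9,-2,-6,45],[-4,-9,-2,-6,45],[-4,-9,-2,-6,45],[-4,-9,-2,-6,45]]]' 20;  python3 w.py w6; python3 -m pendant '[[[0,0,0,0,54],[0,0,0,0,58],[0,0,0,0,75],[0,0,0,0,80],[0,0,-10,0,80],[0,0,-30,0,80],[0,0,-50,0,80],[0,0,-50,0,80]]]'; python3 w.py w7; python3 bar.py w6 190,215,320,290|head -1;python3 bar.py w7 186,170,325,290
```

```text
clock: 14.5
ee_pos: [0.4875, 0.1704, 0.0984]
tool_rot: [0.0, 1.0, -0.0, 0.0]
ft_force: [-0.5, -0.6, 1.0]
width: 0.581
[0.4875 0.1704 0.0984] yaw x -0.05058198727648195 [-0.49 -0.61  0.97] 0.5808119235152858 [ 0.226  0.087  1.662 -0.     1.392  0.227]
clock: 15.55
ee_pos: [0.4888, 0.1708, 0.151]
tool_rot: [-0.001, 1.0, -0.0, 0.003]
ft_force: [-0.1, 0.0, -0.1]
width: 0.94
[0.4888 0.1708 0.151 ] yaw x -0.047069987973148264 [-0.07  0.05 -0.11] 0.9403441479548114 [0.227 0.048 1.594 0.    1.494 0.227]
[254.80191173 257.96501932] [ 190  226  130   64 4917] ((254.5, 257.5), (63.0, 129.0), 90.0)
[252.40181612 216.85754824] [ 216  205   74   25 1762] ((252.5, 217.0), (24.0, 73.0), 90.0)
[[0.4628, 0.1823], [0.5105, 0.1821], [0.511, 0.1651], [0.4621, 0.1653]] [0.4866 0.1738 0.114 ]
yaw -0.2697335485898554 0.04892037812665812
[(201, 198), (203, 235), (205, 82), (207, 42), (209, 44), (211, 52), (213, 66), (215, 77), (217, 80), (219, 82), (221, 84), (223, 86), (225, 88), (227, 84), (229, 91), (231, 107), (233, 108)]
```

```bash
python3 -m pendant '[[[0,0,0,10,80],[0,0,0,20,80],[0,0,0,30,80],[0,0,0,40,80],[0,0,0,50,80],[0,0,0,60,80],[0,0,0,70,80],[0,0,0,80,80],[0,0,0,90,80],[0,0,0,90,60],[0,0,20,90,50],[0,0,38,90,50]]]'; python3 -m pendant '[[[0,0,0,0,50],[0,0,0,0,5],[0,0,0,0,5],[0,0,0,0,5],[0,0,0,0,5],[0,0,0,0,5],[0,0,0,0,5]]]' 80; python3 w.py w8
```

```text
clock: 17.1
ee_pos: [0.487, 0.1703, 0.1091]
tool_rot: [0.0, 0.708, -0.707, -0.0]
ft_force: [0.7, -0.3, -0.2]
width: 0.586
clock: 17.98
ee_pos: [0.4882, 0.1706, 0.1116]
tool_rot: [0.001, -0.707, 0.707, -0.001]
ft_force: [-0.5, -0.1, 5.1]
width: 0.133
[0.4882 0.1706 0.1116] yaw x -90.0420154820079 [-0.54 -0.06  5.06] 0.13252821744565862 [ 0.227  0.076  1.646 -0.     1.417  1.798]
```

```bash
python3 -m pendant '[[[0,0,0,0,5],[0,0,0,0,5]]]' 80|grep -E "pos|force|width"; python3 -m pendant '[[[0,0,-10,0,5],[0,0,-20,0,5],[0,0,-20,0,5],[0,0,-20,0,5]]]'|grep -E "pos|force|width"; python3 w.py w9; python3 bar.py w9 225,190,290,300; python3 - <<'E'
from h import *
b=cv2.imread("pics/w9.png");a=env.camera("scene")[...,::-1]
cv2.imwrite("pics/l6.png",np.hstack([cv2.resize(a[60:220,130:330],(480,384),interpolation=2),cv2.resize(b[60:312,130:382],(320,384),interpolation=2)]))
E
```

```text
ee_pos: [0.4882, 0.1706, 0.1116]
ft_force: [0.5, -0.4, 5.5]
width: 0.135
ee_pos: [0.487, 0.1704, 0.1299]
ft_force: [0.4, -0.3, -2.7]
width: 0.141
[0.487  0.1704 0.1299] yaw x -90.0461975731042 [ 0.42 -0.26 -2.73] 0.14120709768401815 [0.227 0.063 1.623 0.    1.457 1.798]
[256.95534884 256.64209302] [ 225  198   65  102 4300] ((257.0, 248.5), (101.0, 64.0), 90.0)
[[0.509, 0.1882], [0.5089, 0.1519], [0.4411, 0.1497], [0.4412, 0.1905]] [0.477 0.17  0.114]
yaw 1.8689032688746352 0.06785932076108875
[(194, 182), (196, 182), (198, 102), (200, 47), (202, 47), (204, 49), (206, 55), (208, 59), (210, 61), (212, 64), (214, 63), (216, 64), (218, 64), (220, 64), (222, 65), (224, 64), (226, 64), (228, 65), (230, 64), (232, 65), (234, 64), (236, 65), (238, 64), (240, 65), (242, 65), (244, 66), (246, 65), (248, 65), (250, 66), (252, 65), (254, 65), (256, 66), (258, 65), (260, 65), (262, 64), (264, 65), (266, 86), (268, 85), (270, 85), (272, 85), (274, 85), (276, 85), (278, 85), (280, 85), (282, 85), (284, 85), (286, 85), (288, 77), (290, 121), (292, 121), (294, 121), (296, 121), (298, 121), (300, 121), (302, 121)]
```

```bash
python3 - <<'E'
from h import *;import pickle
m,s=pickle.load(open("pics/w9.pkl","rb"));dz=s["ee_pos"][2]-.1116
for x in(25,-25):
  for z in(98,114):print(x,z,[proj(m,[s["ee_pos"][0]+x/1e3,s["ee_pos"][1]+y/1e3,z/1e3+dz]).round(1).tolist() for y in(-7,7)])
a=cv2.imread("pics/w9.png");v=cv2.cvtColor(a,cv2.COLOR_BGR2HSV)[...,2]
for r in(203,212,225,245):print(r,v[r,225:292:2].tolist())
# hub edges
g=cv2.cvtColor(a,6)
for x,y,z in((18,-18,32),(18,18,32),(18,-18,0),(18,18,0)):print(x,y,z,proj(m,[s["ee_pos"][0]+x/1e3,s["ee_pos"][1]+y/1e3,z/1e3+dz]).round(1))
print(np.c_[120:200:2,g[120:200:2,256]].T.tolist()); print(g[170,215:300:2].tolist())
E
```

```text
25 98 [[269.0, 194.0], [243.8, 194.1]]
25 114 [[270.5, 203.7], [242.5, 203.8]]
-25 98 [[268.0, 272.4], [245.0, 272.5]]
-25 114 [[269.3, 289.2], [243.9, 289.3]]
203 [123, 122, 123, 123, 203, 245, 246, 244, 247, 76, 47, 47, 46, 46, 47, 46, 47, 47, 47, 47, 45, 144, 255, 255, 255, 255, 249, 118, 119, 118, 118, 118, 118, 118]
212 [122, 122, 123, 122, 173, 255, 255, 255, 249, 58, 61, 64, 65, 64, 64, 64, 64, 64, 62, 62, 57, 51, 251, 255, 255, 255, 241, 118, 119, 118, 119, 118, 118, 118]
225 [122, 122, 123, 124, 209, 209, 209, 209, 166, 57, 62, 66, 66, 66, 65, 65, 65, 64, 64, 61, 58, 50, 158, 209, 209, 209, 209, 121, 118, 118, 118, 118, 118, 118]
245 [89, 92, 208, 208, 209, 209, 208, 133, 56, 50, 63, 66, 66, 66, 66, 67, 65, 64, 63, 61, 57, 53, 56, 147, 209, 209, 209, 209, 209, 93, 88, 88, 88, 108]
18 -18 32 [278.7 177.1]
18 18 32 [233.4 177.2]
18 -18 0 [275.8 168.4]
18 18 0 [236.  168.5]
[[120, 122, 124, 126, 128, 130, 132, 134, 136, 138, 140, 142, 144, 146, 148, 150, 152, 154, 156, 158, 160, 162, 164, 166, 168, 170, 172, 174, 176, 178, 180, 182, 184, 186, 188, 190, 192, 194, 196, 198], [98, 98, 98, 98, 98, 98, 98, 98, 100, 98, 98, 98, 98, 98, 98, 98, 98, 98, 98, 98, 98, 77, 77, 77, 76, 126, 176, 176, 187, 182, 254, 255, 255, 253, 247, 255, 170, 170, 171, 95]]
[77, 77, 77, 78, 77, 77, 77, 78, 77, 76, 85, 113, 113, 114, 114, 114, 113, 108, 125, 125, 126, 126, 130, 128, 126, 126, 126, 126, 126, 125, 106, 97, 96, 95, 95, 95, 95, 95, 95, 96, 95, 95, 95]
```

```bash
python3 - <<'E'
from h import *;import pickle
for n in("w7","w5"):
  m,s=pickle.load(open(f"pics/{n}.pkl","rb"))
  for y,z in((7,98),(7,114),(-7,114)):print(n,y,z,[proj(m,[.4875+x/1e3,.1704+y/1e3,z/1e3]).round(1).tolist() for x in(-25,0,25)])
  for x,y,z in((-18,18,32),(18,18,32),(18,18,0)):print(x,y,z,proj(m,[.4875+x/1e3,.1704+y/1e3,z/1e3]).round(1))
a=cv2.imread("pics/w7.png");g=cv2.cvtColor(a,6);print(np.c_[140:204,g[140:204,255]].T.tolist());print(g[174,210:300:2].tolist())
E
```

```text
w7 7 98 [[218.8, 203.9], [253.9, 203.8], [288.9, 203.6]]
w7 7 114 [[215.8, 212.1], [253.9, 211.9], [291.9, 211.8]]
w7 -7 114 [[216.7, 231.6], [253.9, 231.4], [291.1, 231.3]]
-18 18 32 [234.5 169. ]
18 18 32 [273.1 168.8]
18 18 0 [271.  162.3]
w5 7 98 [[199.4, 227.0], [247.6, 222.3], [296.3, 217.4]]
w5 7 114 [[192.7, 241.6], [246.7, 236.3], [301.3, 231.0]]
w5 -7 114 [[197.7, 268.1], [250.1, 263.2], [303.1, 258.1]]
-18 18 32 [223.9 174.8]
18 18 32 [272.8 169.7]
18 18 0 [270.4 161.4]
[[140, 141, 142, 143, 144, 145, 146, 147, 148, 149, 150, 151, 152, 153, 154, 155, 156, 157, 158, 159, 160, 161, 162, 163, 164, 165, 166, 167, 168, 169, 170, 171, 172, 173, 174, 175, 176, 177, 178, 179, 180, 181, 182, 183, 184, 185, 186, 187, 188, 189, 190, 191, 192, 193, 194, 195, 196, 197, 198, 199, 200, 201, 202, 203], [78, 70, 70, 69, 69, 70, 69, 69, 69, 70, 69, 69, 70, 70, 70, 69, 70, 70, 70, 69, 70, 85, 131, 165, 165, 164, 165, 165, 182, 225, 219, 221, 221, 218, 215, 206, 207, 233, 226, 197, 164, 163, 163, 163, 164, 163, 163, 163, 163, 163, 163, 163, 164, 163, 164, 163, 163, 163, 164, 163, 163, 176, 214, 223]]
[89, 89, 88, 89, 89, 89, 89, 89, 90, 89, 89, 89, 219, 252, 252, 252, 252, 252, 252, 240, 218, 215, 215, 217, 217, 217, 217, 216, 224, 251, 251, 203, 70, 79, 89, 89, 89, 89, 89, 89, 89, 89, 89, 89, 89]
```

The camera checks suggest the key sits about 1.3 mm along tool +y from the TCP, and is centred in the other axis. I'll raise it and carry it over the blade.

```bash
python3 -m pendant '[[[0,0,-40,0,5],[0,0,-75,0,5],[0,0,-75,-10,5],[-20,-3,-75,-20,5],[-40,-6,-75,-30,5],[-60,-9,-75,-40,5],[-80,-12,-75,-50,5],[-100,-15,-75,-60,5],[-115,-17,-75,-70,5],[-124,-17,-75,-80,5],[-124,-17,-75,-83.5,5],[-124,-17,-75,-83.5,5]]]' 80; python3 -m pendant '[[[0,0,0,0,5],[0,0,0,0,5]]]'; python3 w.py w10
```

```text
clock: 20.38
ee_pos: [0.5042, 0.2945, 0.2046]
tool_rot: [0.0, 0.998, -0.057, -0.001]
ft_force: [-0.3, 0.7, -2.0]
width: 0.139
clock: 20.62
ee_pos: [0.5044, 0.2943, 0.2052]
tool_rot: [0.0, 0.998, -0.057, -0.0]
ft_force: [1.0, 0.2, -3.1]
width: 0.138
[0.5044 0.2943 0.2052] yaw x -6.587501068233881 [ 1.02  0.19 -3.13] 0.13839691309556668 [0.431 0.173 1.349 0.    1.62  0.546]
```

```bash
python3 -m pendant '[[[0,0,8,0,5],[0,0,16,0,5],[0,0,16,0,5]]]'|grep -E "pos|force"; for i in 1 2 3 4; do python3 -m pendant '[[[0,0,1.5,0,5],[0,0,3,0,5],[0,0,3,0,5]]]' | grep -E "pos|force"; done
```

```text
ee_pos: [0.5037, 0.2941, 0.1876]
ft_force: [-0.4, -0.7, -2.0]
ee_pos: [0.5045, 0.2945, 0.1864]
ft_force: [-0.5, 0.0, -2.4]
ee_pos: [0.5043, 0.2944, 0.1831]
ft_force: [0.5, -0.2, -2.8]
ee_pos: [0.5044, 0.2942, 0.18]
ft_force: [-0.4, -0.2, -2.0]
ee_pos: [0.5044, 0.2943, 0.177]
ft_force: [0.5, -0.8, -2.3]
```

The key is already about 9 mm over the blade with no resistance. Continuing down.

```bash
for i in 1 2 3; do python3 -m pendant '[[[0,0,1.5,0,5],[0,0,3,0,5],[0,0,3,0,5]]]' | grep -E "pos|force"; done;  python3 -m pendant '[[[0,0,2,0,5],[0,0,2,0,5]]]'|grep -E "pos|force"
```

```text
ee_pos: [0.5044, 0.2943, 0.1741]
ft_force: [-0.7, -1.0, -3.0]
ee_pos: [0.5044, 0.2944, 0.1711]
ft_force: [0.2, -0.9, -3.4]
ee_pos: [0.5044, 0.2943, 0.1681]
ft_force: [0.4, -1.0, -3.0]
ee_pos: [0.5047, 0.2945, 0.1676]
ft_force: [-2.3, -2.2, 4.0]
```

The key is seated at exactly the expected height (TCP z 0.1676). I'll hold with a firm grip, then turn.

```bash
python3 -m pendant '[[[0,0,0.5,0,5],[0,0,0.5,0,5],[0,0,0.5,0,5]]]' 110|grep -E "pos|force|width"; python3 -m pendant '[[[0,0,0,8,5],[0.4,0,0,16,5],[0.5,0,0,24,5],[0.7,0.2,0,32,5],[0.8,0.3,0,40,5]]]'|grep -E "pos|rot|force"; python3 -m pendant '[[[0.2,0.2,0,8,5],[0.3,0.3,0,16,5],[0.4,0.5,0,24,5],[0.5,0.7,0,32,5],[0.5,0.8,0,36,5],[0.5,0.8,0,36,5]]]'; python3 w.py w11; python3 - <<'E'
from rig import env;print(env.observe()["moment"])
E
```

```text
ee_pos: [0.5047, 0.2946, 0.1677]
ft_force: [-2.1, -3.0, 6.4]
width: 0.124
ee_pos: [0.5061, 0.2939, 0.1677]
tool_rot: [-0.001, 0.918, -0.397, 0.001]
ft_force: [-1.1, -2.4, 4.9]
clock: 25.68
ee_pos: [0.5061, 0.2935, 0.1677]
tool_rot: [-0.002, 0.752, -0.66, 0.001]
ft_force: [0.1, -1.5, 6.4]
width: 0.128
[0.5061 0.2935 0.1677] yaw x -82.52946166219627 [ 0.11 -1.46  6.4 ] 0.12771135352139423 [ 0.429  0.187  1.407 -0.     1.543  1.869]
[-0.37783512 -0.00318125 -0.02712547]
```

Turned 76° with near-zero final moment. I'll release, rise and check.

```bash
python3 -m pendant '[[[0,0,-0.5,0,5],[0,0,-0.5,0,20],[0,0,-0.5,0,28],[0,0,-0.5,0,45],[0,0,-0.5,0,55],[0,0,-20,0,60],[0,0,-60,0,60],[0,0,-100,0,60],[0,0,-100,0,60],[0,0,-100,0,60]]]'; python3 w.py w12; python3 - <<'E'
from h import *
b=cv2.imread("pics/w12.png");a=env.camera("scene")[...,::-1];t=env.camera("top")[...,::-1];cv2.imwrite("pics/t12.png",t)
cv2.imwrite("pics/l7.png",np.hstack([cv2.resize(a[100:200,160:260],(384,384),interpolation=2),cv2.resize(b[80:300,140:360],(384,384),interpolation=2)]))
E
```

```text
clock: 26.98
ee_pos: [0.5046, 0.2929, 0.2646]
tool_rot: [0.001, 0.752, -0.66, -0.0]
ft_force: [-0.6, -0.6, -0.8]
width: 0.704
[0.5046 0.2929 0.2646] yaw x -82.54486695180469 [-0.63 -0.58 -0.8 ] 0.7041780493015424 [0.429 0.16  1.246 0.    1.737 1.869]
```

View pics/l7.png

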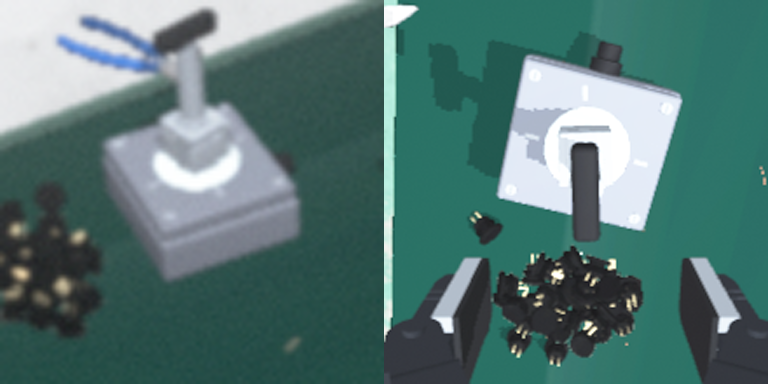

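The key stands upright on the dial (hub at about (585,145), bar (587,190) in the right half), aligned with the on direction and with the jaws clear. I'll do a numeric check of seat height, yaw and bystanders.

```bash
python3 - <<'E'
from h import *;import pickle
m,s=pickle.load(open("pics/w12.pkl","rb"));a=cv2.imread("pics/w12.png");hsv=cv2.cvtColor(a,cv2.COLOR_BGR2HSV)
k=((hsv[...,1]<110)&(hsv[...,2]<105)).astype(np.uint8);c,st,r=blob(k,(235,150,275,222));print(st,r)
th=np.radians(8.5);e=np.array([np.cos(th),np.sin(th)]);f=np.array([-e[1],e[0]])
for l in(25,-25):
  for z in(98,114):print(l,z,[proj(m,[*(np.array([.5039,.2931])+e*l/1e3+f*w/1e3),.056+z/1e3]).round(1).tolist() for w in(-7,7)])
u=cv2.fitLine(np.array([[ (np.flatnonzero(k[y,235:275]).mean()+235),y] for y in range(170,212)],np.float32),2,0,.01,.01).ravel()
d=ray(m,u[2:]+u[:2]*15,.17)-ray(m,u[2:]-u[:2]*15,.17);print("bar yaw",np.degrees(np.arctan2(d[1],d[0]))%180)
A=cv2.imread("pics/top0.png");B=cv2.imread("pics/t12.png")
for n,(x0,y0,x1,y1) in dict(bottle=(310,115,340,145),tape=(240,115,275,150),tray=(180,108,240,155)).items():print(n,cv2.absdiff(A[y0:y1,x0:x1],B[y0:y1,x0:x1]).mean())
print(env.observe()["ft_force"])
E
```

```text
[247 162  17  57 851] ((254.9028778076172, 190.00271606445312), (56.256080627441406, 15.244119644165039), 88.40885925292969)
25 98 [[263.0, 161.6], [247.4, 161.9]]
25 114 [[263.5, 165.3], [246.8, 165.6]]
-25 98 [[263.6, 213.7], [248.8, 214.0]]
-25 114 [[264.2, 220.4], [248.4, 220.7]]
bar yaw 8.080738586566781
bottle 3.667777777777778
tape 3.6476190476190475
tray 3.8018912529550826
[ 1.18198455 -0.37087445 -0.36747081]
```

```bash
python3 -c "
from rig import env
print(env.sign_off())"
```

```text
the job is handed in; nothing more can be done
None
```

I switched the isolator on with the key and left the key standing on it. The job was handed in at about 27 s on the robot's clock; the hand-in reports no verdict.

- **Standing the key up:** I gripped the key by its crossbar ends and lifted it. Pad friction kept it leaning at 45°, so I swung it upright by pushing its hub against the isolator's wall. I then set it on the bench and let go, and it settled upright.
- **Seating and turning:** I took it again across the crossbar and pushed it down onto the blade. Its height came out exactly as expected for fully seated. I then turned it 76° clockwise, released it and raised the gripper clear.

**Last checks:**
- The crossbar's angle was 8.1°, against about 8.5° expected at the on stop.
- The crossbar appeared within about 1.5 pixels of where a fully seated, upright key should show.
- The top view showed no change around the flux bottle, tape or tray.
- Nothing was touching the gripper.

**What disagreed:**
- The rest's base plate put the key about 10 mm from where both cameras saw the crossbar. I trusted the crossbar, and the grasp worked.
- The gripper read 11–12 mm while holding the 14 mm crossbar, and I did not find out why.
- During the upright swing the hub caught the isolator's edge, with a brief 28 N force on the wrist. That is below the limits.
- When first released, the key turned by about 6°. I re-measured it and re-centred it before taking it again.

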